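# Lengthen the telescopic reel arm by one hole

## Robot

A 6-joint arm with a two-finger parallel gripper is mounted at the origin on the work surface. World frame = base frame: x ahead of the robot, y to its left, z up, the work surface at z = 0. Lengths are in mm, angles in rad, forces in N, time in s.
With the tool pointing down it reaches from about 275 to 1000 mm from the base axis. Payload 8.4 kg.
Tool frame: the origin (TCP) lies between the finger pads; the fingertips stand 11 mm ahead of it and the grasp point (between the pads) lies 8 mm behind it; z points along the fingers, y is the direction in which the jaws open and shut (so a half turn about z gives the same grasp; the last joint's range is limited). The gripper opens to 85 mm and grips with 20 to 120 N. Pads are 22 mm wide; open, the fingers measure 114 mm over their backs; the gripper's body (76 mm by 85 mm) begins 54 mm behind the grasp point. The pads swing forward as they close: fully open they stand 13 mm farther back than shut.
Start: joints at [1.273, 0.353, 1.633, -0, 1.155, -0.002], TCP at [182.189, 597.859, 242.281] pointing down, gripper open.
Joint ranges: [-2.63, 2.63], [-0.92, 2.1], [0.06, 2.66], [-1.3, 4.44], [0, 2.69], [-3.02, 3.02]. Speed limits (rad/s): [2.22, 2.22, 2.79, 3.14, 3.14, 3.14].

## Interface

Orientations are given as [roll, pitch, yaw] about the fixed x, y, z axes, in that order (R = Rz(yaw) Ry(pitch) Rx(roll)).
In Python, from rig import r, eyes gives the robot as it stands. The module is installed in compiled form; this text tells all that it offers.
- The arm moves only by the tool servo_tool, never from a script. Its argument "rows" is a list of rows, each a list of 3 entries, a list of its own where there are three numbers: the shift along the world's x, y, z in cm, then the turn about the world's z in rad, then the finger opening in cm, from 0 to 8.54. A call has 1 to 5 rows; each row shifts and turns the commanded pose from where the row before left it; what a row does not reach is not made up. A row lasts 1/12 s, in which the tool goes at most 41.7 mm and 7.16 degrees, less where a joint would pass 70% of its speed; a pose out of reach is approached as far as the arm can. A call is refused whole if a number of a shift passes 4.17 or a number of a turn 0.125, either way. A call with a gripper value outside its range is refused whole. The fingers move at their own pace and stop on an object; "squeeze" is the grip in N (left out, the last holds). Time passes only in rows, so rows that do not move let the fingers close. It gives the time, the measured TCP pose, the force and the opening at its end, in the units of the state.
- r.sense(): the state, without advancing time (a new reading comes with each control period).
- eyes.grab_frame(name): name is "scene" or "top" or "wrist"; returns a dict with "frame" (384x512x3 uint8, red, green, blue), "depth" (384x512 float32, mm along the optical axis (not along the pixel's ray), 0 where there is no reading), "vertical_fov" (degrees; the focal length in pixels is half the picture's height over the tangent of half this angle, whatever the lens; pixels are square), "cx", "cy" (the principal point, pixels), "D" ([k1, k2, p1, p2, k3] as OpenCV has them; the pictures are not rectified), "camera_from_world" (4x4, takes a point from world to camera coordinates); the wrist camera has in their place "hand_eye" (4x4, takes a point from camera to tool coordinates, whose origin is the TCP and whose axes are the flange's). Camera axes: x right, y down, z forward; pixel columns grow to the right and rows downward; lengths in mm; the calibration is good to about 2 mm. A picture is of the moment at which its call begins: read the wrist's pose just before it.
- r.sign_off(): hands the job in, once; it reports no verdict.
The state is a dict: "clock": time; "qpos": joint angles; "qvel": joint speeds; "joint_efforts": joint torques, N m; "eef_pos": TCP position; "tcp_rot": TCP orientation; "contact_force": force on the tool from outside, world axes, zero at the start; "wrist_torque": the same for the moment, N m; "opening": opening from 0.0 (shut) to 1.0 (fully open).
Only numpy, scipy, OpenCV 4.12 (cv2) and the standard library are available. Lean on these libraries where they do the work, as an engineer would, in place of code of your own. Each camera call takes 0.05 s, during which the arm holds its last target.

## Task

The reel arm on the bench must take a wider reel: press its spring snap button in flush, slide the square sleeve outwards (away from the post) to the next hole, until the button snaps fully out again, and let go. Feel for the click and stop there: do not slide past that hole or wrench the sleeve against the button, and leave the other things on the bench where they are.

Things in the scene. Friction and masses are not known exactly. Their poses are not given: they have to be found in the camera images.
- stand: Reel arm fixed to the bench. Origin: bench top right under the snap button; y runs level along the arm, away from the post (the way the sleeve slides out); x points level out of the side face with the button; z up. Post 40 mm square, 140 mm high, on a foot 130 x 110 x 12 mm, both centred at y -215 mm, holds a fixed square inner tube (24 mm), axis 110 mm above the bench, which ends at y +25 mm.
- reel_mid (a point): Middle of the empty green reel on the inner tube, on the arm's axis: 110 mm in diameter, 42 mm wide (stand y -174 to -132 mm). It stays where it is.
- sleeve (a joint): Square aluminium sleeve, 30 mm outside, walls 2 mm, sliding on the inner tube along the stand's y. Value in m: 0 with the button in the first hole, growing outwards. At 0 it covers y -126 to +78 mm, z 95 to 125 mm. Slides stiffly (3 N). A second hole lies 48 to 80 mm inboard of the first: the distance varies from arm to arm and must be felt; there the button snaps out and stops the sleeve.
- sleeve_hole (a point): Centre of the sleeve's first hole, on its outer side face, 15 mm from the arm's axis; moves with the sleeve. Both holes are 13 mm wide, giving the button 1 mm play either way. The second is in a plain steel strip let into the same side face, its face 0.4 mm below the sleeve's; the strip goes on for 38 mm past it.
- keeper (a point): Centre of the outer face of the black keeper disc, 72 mm in diameter and 6 mm thick, on the outer end of the sleeve (84 mm along the arm from the first hole, on the arm's axis); moves with the sleeve.
- button (a joint): Spring snap button, m pressed in: 0 fully out, 0.006 flush with the sleeve's side face, 0.008 under its wall, 0.0105 at most. Round, steel, 11 mm across, 6 mm proud, with a round (hemispherical) end. 1.5 N when out, 4 N flush. While it stands out of a hole the sleeve is locked. It never moves along the arm. Loading it sideways with over 12 N damages it.
- button_tip (a point): Crown of the button's round end, facing the stand's +x, 110 mm above the bench, 21 mm from the arm's axis when out; moves in with it. If held flush, e.g. by pinching across button and sleeve with the fingers, an outward pull of about 10 N makes the hole's edge ride over its round end; the button then stays in by itself until the next hole, where it snaps out.
- parts_bin: Bystander: blue open parts bin 120 x 100 x 55 mm, origin at the centre of its underside.
- spanner: Bystander: steel open-ended spanner 160 mm long lying flat, origin under its middle.
- tin: Bystander: closed tin 68 mm in diameter, 95 mm high, origin at the centre of its underside.
- bobbin: Bystander: empty black bobbin 60 mm in diameter, 42 mm high, standing on end, origin at the centre of its underside.

How it is judged (in metres and radians):
On the way, in this order (a step that is already met when the one before it is completed fails the run):
1. the button is pressed in flush while the sleeve is still at its first hole (value of joint button above 0.0045 m and value of joint sleeve below 0.01 m), for 0.05 s.
2. the button has snapped out into the next hole (value of joint sleeve above 0.044 m and value of joint button below 0.002 m), for 0.2 s.
At the end, for the whole second after the job is handed in: The sleeve is locked one hole further out (44 to 84 mm from its start, wherever the second hole lies), with the snap button standing out of that hole to within 2 mm of fully out (all of step 2 and value of joint sleeve below 0.084 m); the robot touches nothing.
It fails at once if the sleeve slid past the next hole (value of joint sleeve above 0.086 m).
It fails at once if the sleeve was wrenched against the button with more than 12 N (contact force between sleeve and button above 12 N).
It fails at once if a bystander was moved more than 20 mm (distance of any of parts_bin, spanner, tin, bobbin from where it was at the start of the episode above 0.02 m).
It also fails if it takes over 48 s, if anything falls off the work surface, if the arm or the gripper's body presses on something with over 40 N, if the wrist force passes 120 N, or if a joint passes its speed limit or range.

## Working session

There is one attempt and no reset: what is moved stays moved. The work goes in short steps, Python scripts to look and compute and a tool call to move; the robot and the scene stay as the last step left them, time stands still between calls to the robot, and variables do not carry over. Pictures are saved under pics/ and viewed, and the job is handed in when it is done.

Besides the shell and the picture viewer there is one more tool, called after ">>>" as name(argument=value, ...) on one line, values as JSON. servo_tool: Moves the arm, as the interface text tells. Its arguments: {"type":"object","properties":{"rows":{"type":"array"},"squeeze":{"type":"number"}},"required":["rows"]}

```bash
mkdir -p pics
cat > h.py <<'E'
import numpy as np, cv2
from rig import r, eyes
def K(f):
    h=f["frame"].shape[0]; fl=h/2/np.tan(np.radians(f["vertical_fov"])/2)
    return np.array([[fl,0,f["cx"]],[0,fl,f["cy"]],[0,0,1]])
def cloud(f,M=None):
    d=f["depth"]; h,w=d.shape
    uv=np.stack(np.meshgrid(np.arange(w),np.arange(h)),-1).reshape(-1,1,2).astype(np.float64)
    n=cv2.undistortPoints(uv,K(f),np.array(f["D"],float)).reshape(h,w,2)
    p=np.dstack([n*d[...,None],d])
    if M is None: M=np.linalg.inv(f["camera_from_world"])
    return p@M[:3,:3].T+M[:3,3]
def save(f,n): cv2.imwrite("pics/"+n+".png",cv2.cvtColor(f["frame"],cv2.COLOR_RGB2BGR))
E
python3 - <<'E'
from h import *
print(r.sense())
for n in("scene","top","wrist"):
    f=eyes.grab_frame(n); save(f,n+"0"); np.save(n+"0.npy",f,allow_pickle=True)
    print(n,f["vertical_fov"],f.get("hand_eye"))
E
```

```text
{'clock': 0.0, 'qpos': array([ 1.27259289e+00,  3.53650720e-01,  1.63412643e+00,  2.32407512e-05,
        1.15518882e+00, -2.40819563e-03]), 'qvel': array([ 1.22528272e-03, -1.86925749e-03, -1.38009924e-03, -1.40976526e-03,
        9.49052396e-05, -1.33818257e-03]), 'joint_efforts': array([-1.70580974e-03, -6.05277085e+01, -3.42045021e+01, -2.77614117e-04,
        9.84235638e-03,  5.65178368e-06]), 'eef_pos': array([182.05302084, 597.42438583, 241.5633549 ]), 'tcp_rot': array([-3.14021939e+00, -2.45565529e-05,  2.84578800e+00]), 'contact_force': array([-0.18839457, -1.01974992, -0.25604292]), 'wrist_torque': array([ 0.02105396, -0.00860727, -0.06246701]), 'opening': 1.0050723002302215}
scene 44.4986874643878 None
top 57.105832720657794 None
wrist 62.455702408995414 [[ 3.32007487e-04 -9.46475226e-01 -3.22776293e-01  8.37446642e+01]
 [ 9.99999877e-01  1.94941022e-04  4.56974697e-04 -4.66463171e-02]
 [-3.69592890e-04 -3.22776405e-01  9.46475174e-01 -1.32166845e+02]
 [ 0.00000000e+00  0.00000000e+00  0.00000000e+00  1.00000000e+00]]
```

View pics/scene0.png

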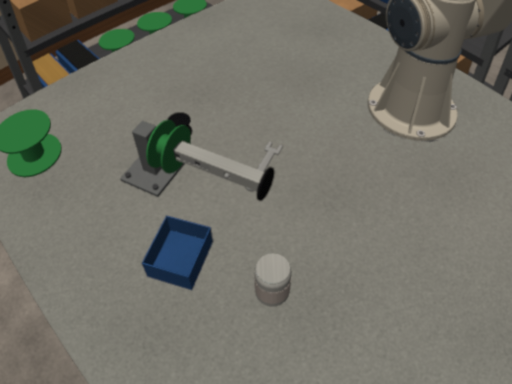

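View pics/top0.png

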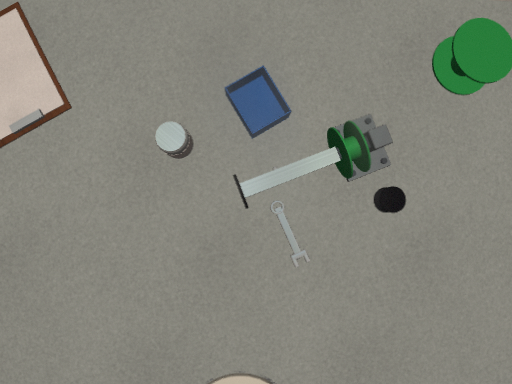

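View pics/wrist0.png

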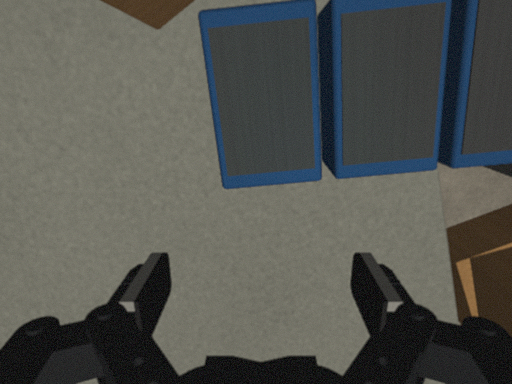

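Scene: the arm runs from the post (145,150) to the keeper (265,183), with a dark dot on the camera-facing side face near (227,175). Top: the sleeve runs from (338,155) to (242,190). The wrist view doesn't show the stand yet.

Run:
```python
from h import *
f=np.load("top0.npy",allow_pickle=True).item(); P=cloud(f)
for uv in [(338,155),(290,172),(245,190),(240,180),(379,137),(257,105),(172,135),(390,200),(290,230),(350,150),(200,250)]: print(uv,P[uv[1],uv[0]].round(1))
f2=np.load("scene0.npy",allow_pickle=True).item(); Q=cloud(f2)
print("scene",Q[175,227].round(1),Q[165,205].round(1),Q[183,265].round(1))
# top face of sleeve
def fit(P,f):
    rgb=f["frame"].astype(int)
    return rgb
m=(abs(P[...,2]-125)<5)
n,l,s,c=cv2.connectedComponentsWithStats(m.astype(np.uint8))
for i in range(1,n):
    if s[i,4]>40: print(i,s[i],c[i])
i=l[172,290]; pts=P[l==i]
print("n",len(pts),pts.mean(0)); 
q=pts[:,:2].astype(np.float32); print(cv2.minAreaRect(q), np.median(pts[:,2]))
fr=f2["frame"][120:220,130:290]; cv2.imwrite("pics/scz.png",cv2.cvtColor(cv2.resize(fr,None,fx=5,fy=5,interpolation=2),4))
```

```text
(338, 155) [ 607.3 -202.6  123.3]
(290, 172) [ 573.4 -106.   124.6]
(245, 190) [538.3 -17.5 126. ]
(240, 180) [ 5.668e+02 -6.000e+00 -4.000e-01]
(379, 137) [ 640.8 -280.8  140.1]
(257, 105) [741.4 -46.1   3. ]
(172, 135) [652.7 131.   94.5]
(390, 200) [ 518.  -341.2   42.5]
(290, 230) [ 451.4 -119.7    8.4]
(350, 150) [ 615.6 -223.8  134.5]
(200, 250) [4.07e+02 8.61e+01 1.00e-01]
scene [582.8 -74.7 114.8] [ 598.7 -127.1  114.2] [542.3  -5.  118.3]
1 [344 120  13  24  82] [350.45121951 134.92682927]
2 [ 239  127  114   71 1688] [292.74822275 170.36670616]
3 [365 132   8  19  44] [368.22727273 141.38636364]
6 [350 151  20  20  87] [359.29885057 157.8045977 ]
n 1688 [ 576.75413802 -111.86292113  124.4172574 ]
((575.9942626953125, -110.63359832763672), (106.52519989013672, 214.16078186035156), 21.026010513305664) 124.42269444583553
```

View pics/scz.png

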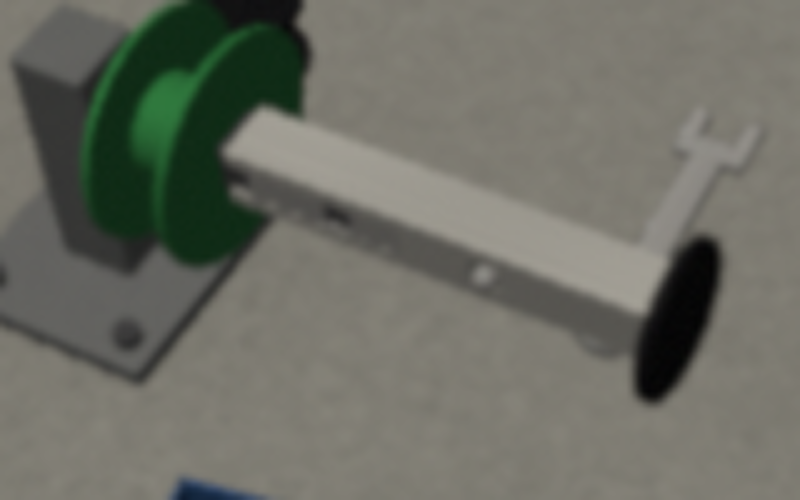

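The light dot, the button, is at scene pixel (226.6,174.6). A dark spot, probably the second hole, is at (197.6,163).

Run:
```python
from h import *
f=np.load("top0.npy",allow_pickle=True).item(); P=cloud(f)
m=(abs(P[...,2]-124.5)<4)&(f["frame"].min(2)>110)
n,l,s,c=cv2.connectedComponentsWithStats(m.astype(np.uint8)); i=l[172,290]
print(s[i]); pts=P[l==i]; vx,vy,x0,y0=cv2.fitLine(pts[:,:2].astype(np.float32),cv2.DIST_HUBER,0,.01,.01).ravel()
e=np.array([vx,vy]); e*=np.sign(e[1]); 
# ray cast to z=125 using rgb mask for centre line
def ray(f,uv):
    n=cv2.undistortPoints(np.array(uv,float).reshape(-1,1,2),K(f),np.array(f["D"],float)).reshape(-1,2)
    M=np.linalg.inv(f["camera_from_world"]); d=np.c_[n,np.ones(len(n))]@M[:3,:3].T; return M[:3,3],d
v,u=np.nonzero(l==i); o,d=ray(f,np.c_[u,v]); X=o+d*((125-o[2])/d[:,2])[:,None]
vx,vy,x1,y1=cv2.fitLine(X[:,:2].astype(np.float32),cv2.DIST_HUBER,0,.01,.01).ravel(); e2=np.array([vx,vy])*np.sign(vy)
print(e,(x0,y0),np.degrees(np.arctan2(e[1],e[0])),"ray",e2,(x1,y1),np.degrees(np.arctan2(e2[1],e2[0])))
t=(X[:,:2]-[x1,y1])@e2; w=(X[:,:2]-[x1,y1])@np.array([e2[1],-e2[0]]); print("extent",t.min(),t.max(),np.percentile(w,[1,50,99]))
nrm=np.array([e2[1],-e2[0]]); c0=np.array([x1,y1])
g=np.load("scene0.npy",allow_pickle=True).item(); o,d=ray(g,[(226.6,174.6),(197.6,163)])
for k,off in((0,19),(0,21),(1,15)):
    den=d[k,:2]@nrm; s_=(off-(o[:2]-c0)@nrm)/den; p=o+d[k]*s_; print(off,p,"t",(p[:2]-c0)@e2)
# keeper
Q=cloud(g); 
for uv in((265,183),(268,190)): p=Q[uv[1],uv[0]]; print(p,"t",(p[:2]-c0)@e2)
print("keeper inner face t should be button+78")
# sleeve ends along centreline
print(np.array([c0+e2*t.min(),c0+e2*t.max()]))
```

```text
[ 239  147  101   51 1569]
[-0.35886806  0.9333883 ] (np.float32(574.3357), np.float32(-105.531494)) 111.03069 ray [-0.35858342  0.93349767] (np.float32(574.2254), np.float32(-105.44847)) 111.01322
extent -103.1833908349718 101.04142725358156 [-14.67340314   0.0218278   14.77490584]
19 [583.08531076 -75.52713058 115.58046056] t 24.754485462658174
21 [584.47600922 -73.57002328 118.37583374] t 26.082759150871144
15 [ 605.25201669 -144.38856383  111.16453521] t -47.476115082995726
[542.27849254  -5.02024296 118.32850648] t 105.20514903740838
[529.9562462   -9.28545724  81.63854561] t 105.64213469699077
keeper inner face t should be button+78
[[ 611.22525606 -201.76992572]
 [ 537.99362223  -11.12653443]]
```

>>> servo_tool(rows=[[[1.92, -3.4, 0], -0.0454, 8.5], [[1.92, -3.4, 0], -0.0454, 8.5], [[1.92, -3.4, 0], -0.0454, 8.5], [[1.92, -3.4, 0], -0.0454, 8.5], [[1.92, -3.4, 0], -0.0454, 8.5]], squeeze=20)

```text
clock: 0.57
eef_pos: [278.5, 426.1, 242.0]
tcp_rot: [-3.141, 0.0, 2.617]
contact_force: [1.5, 0.4, -0.0]
opening: 0.994
```

>>> servo_tool(rows=[[[1.92, -3.4, 0], -0.0454, 8.5], [[1.92, -3.4, 0], -0.0454, 8.5], [[1.92, -3.4, 0], -0.0454, 8.5], [[1.92, -3.4, 0], -0.0454, 8.5], [[1.92, -3.4, 0], -0.0454, 8.5]])

```text
clock: 0.98
eef_pos: [374.6, 256.1, 242.3]
tcp_rot: [3.141, 0.0, 2.39]
contact_force: [1.3, 0.4, 0.4]
opening: 0.995
```

>>> servo_tool(rows=[[[1.92, -3.4, 0], -0.0454, 8.5], [[1.92, -3.4, 0], -0.0454, 8.5], [[1.92, -3.4, 0], -0.0454, 8.5], [[1.92, -3.4, 0], -0.0454, 8.5], [[1.92, -3.4, 0], -0.0454, 8.5]])

```text
clock: 1.4
eef_pos: [470.7, 85.9, 242.4]
tcp_rot: [3.141, 0.0, 2.162]
contact_force: [0.6, -0.1, -0.3]
opening: 0.998
```

>>> servo_tool(rows=[[[1.92, -3.4, 0], -0.0454, 8.5], [[1.92, -3.4, 0], -0.0454, 8.5], [[1.92, -3.4, 0], -0.0454, 8.5], [[1.92, -3.4, 0], -0.0454, 8.5], [[1.92, -3.4, 0], -0.0454, 8.5]])

```text
clock: 1.82
eef_pos: [566.7, -84.1, 242.1]
tcp_rot: [-3.141, -0.0, 1.935]
contact_force: [0.9, 1.1, 0.5]
opening: 0.999
```

>>> servo_tool(rows=[[[0, 0, 0], 0, 8.5], [[0, 0, 0], 0, 8.5], [[0, 0, 0], 0, 8.5]])

```text
clock: 2.07
eef_pos: [565.5, -82.0, 241.7]
tcp_rot: [-3.14, -0.001, 1.937]
contact_force: [-1.0, 0.3, 0.1]
opening: 0.992
```

Run:
```python
from h import *
s=r.sense(); print(s)
f=eyes.grab_frame("wrist"); f["s"]=s; save(f,"wrist1"); np.save("wrist1.npy",f,allow_pickle=True)
```

```text
{'clock': 2.0667, 'qpos': array([-1.46802387e-01,  2.71585920e-01,  1.74957492e+00,  4.02872392e-04,
        1.12192278e+00, -5.13558532e-01]), 'qvel': array([ 0.0238708 , -0.01413965,  0.014717  ,  0.00092786,  0.00110378,
        0.00082073]), 'joint_efforts': array([-1.36721838e+00, -5.32892418e+01, -3.43024993e+01, -9.81243281e-02,
       -8.75191460e-02, -7.22867553e-03]), 'eef_pos': array([565.54204668, -81.98650297, 241.74506456]), 'tcp_rot': array([-3.14047218e+00, -1.04841261e-03,  1.93737679e+00]), 'contact_force': array([-1.00458403,  0.33324494,  0.11768868]), 'wrist_torque': array([ 0.06482907,  0.00894498, -0.01383393]), 'opening': 0.9918716287837923}
```

View pics/wrist1.png

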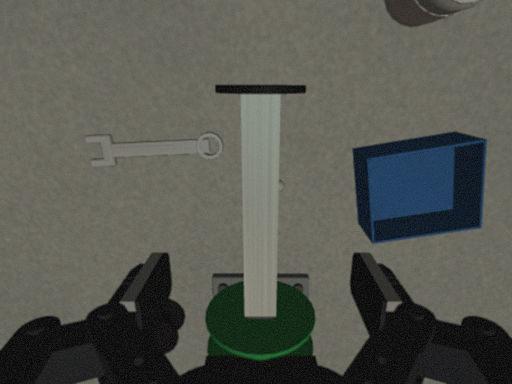

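Wrist view: the sleeve runs vertically near column 260, the keeper is at row 89, and the button tip stands out at (281,185) on the bin side.

Run:
```python
from h import *
from scipy.spatial.transform import Rotation as R
f=np.load("wrist1.npy",allow_pickle=True).item(); s=f["s"]; H=np.array(f["hand_eye"])
T=np.eye(4); T[:3,:3]=R.from_euler("xyz",s["tcp_rot"]).as_matrix(); T[:3,3]=s["eef_pos"]; M=T@H
def cast(uv,z):
    n=cv2.undistortPoints(np.array(uv,float).reshape(-1,1,2),K(f),np.array(f["D"],float)).reshape(-1,2)
    d=np.c_[n,np.ones(len(n))]@M[:3,:3].T; o=M[:3,3]; return o+d*((z-o[2])/d[:,2])[:,None]
P=cloud(f,M)
m=(abs(P[...,2]-125)<5)&(f["frame"].min(2)>100)
n,l,st,c=cv2.connectedComponentsWithStats(m.astype(np.uint8)); i=l[200,260]; print(st[i])
v,u=np.nonzero(l==i); X=cast(np.c_[u,v],125)
vx,vy,x1,y1=cv2.fitLine(X[:,:2].astype(np.float32),cv2.DIST_HUBER,0,.01,.01).ravel(); e=np.array([vx,vy])*np.sign(vy); nr=np.array([e[1],-e[0]])
c0=np.array([565.8,-83.5])
print("yaw",np.arctan2(e[1],e[0]),"lateral of line vs target",(np.array([x1,y1])-c0)@nr, "z",np.median(P[l==i][:,2]))
t=(X[:,:2]-c0)@e; print("ends",t.min(),t.max(),"expect -126,78")
B=cast([(281,185),(284,185)],110)-[*c0,0]; print("button t",B[:,:2]@e,"lat",B[:,:2]@nr)
fr=f["frame"][60:260,180:340]; cv2.imwrite("pics/wz.png",cv2.cvtColor(cv2.resize(fr,None,fx=3,fy=3,interpolation=2),4))
print("TCP off", (s["eef_pos"][:2]-c0)@e,(s["eef_pos"][:2]-c0)@nr)
# finger tips depth
for uv in ((160,262),(365,262),(385,290)): print(uv,f["depth"][uv[1],uv[0]],(H@np.r_[0,0,0,1]*0)[:1],P[uv[1],uv[0]]-s["eef_pos"])
```

```text
[ 241   94   40  223 7858]
yaw 1.9367447 lateral of line vs target -0.6414109930128262 z 125.57605185623204
ends -126.65561942066586 76.95025261099586 expect -126,78
button t [0.31553427 0.31847513] lat [17.72356957 20.34861329]
TCP off 1.50558530097138 0.3007092085704605
(160, 262) 134.27182 [0.] [-44.26549956  -4.71458621  14.85883151]
(365, 262) 134.6642 [0.] [36.96469584 26.28069959 14.46774644]
(385, 290) 115.95972 [0.] [37.89614499 26.99600889 34.10604728]
```

View pics/wz.png

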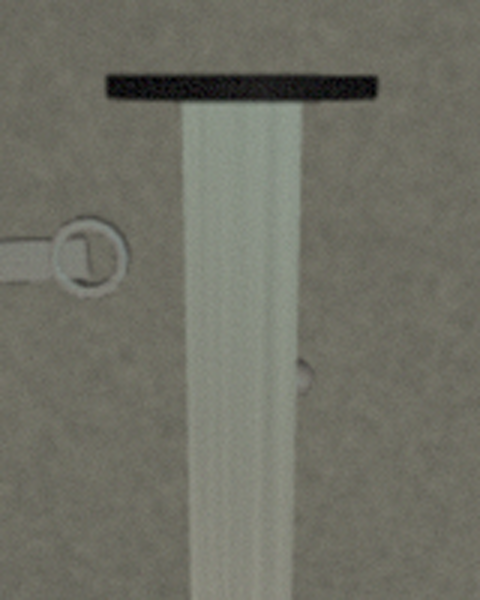

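>>> servo_tool(rows=[[[0.04, -0.33, -2.8], 0, 7], [[0, 0, -2.8], 0, 6], [[0, 0, -2.8], 0, 6], [[0, 0, -2.8], 0, 6], [[0, 0, -2.8], 0, 6]])

```text
clock: 2.53
eef_pos: [566.0, -83.9, 101.5]
tcp_rot: [3.141, 0.0, 1.94]
contact_force: [0.4, 0.8, 0.0]
opening: 0.7
```

>>> servo_tool(rows=[[[0, 0, -0.3], 0, 6], [[0, 0, 0], 0, 6], [[0, 0, 0], 0, 6]])

```text
clock: 2.78
eef_pos: [567.0, -84.7, 100.5]
tcp_rot: [3.141, 0.0, 1.939]
contact_force: [0.1, -0.3, -0.5]
opening: 0.703
```

```bash
cat > look.py <<'E'
from h import *
import sys
from scipy.spatial.transform import Rotation as R
s=r.sense(); c0=np.array([565.8,-83.5]); e=np.array([-.3585,.9335]); nr=np.array([.9335,.3585])
o=(s["eef_pos"][:2]-c0); F=s["contact_force"]
print("t along %.2f lat %.2f z %.2f yaw %.4f | F along %.2f lat %.2f z %.2f | op %.1f clk %.2f"%(o@e,o@nr,s["eef_pos"][2],s["tcp_rot"][2],F[:2]@e,F[:2]@nr,F[2],s["opening"]*85,s["clock"]))
if len(sys.argv)>1:
    f=eyes.grab_frame(sys.argv[2] if len(sys.argv)>2 else "wrist"); save(f,sys.argv[1])
E
python3 look.py w2
```

```text
t along -1.59 lat 0.72 z 100.48 yaw 1.9390 | F along -0.29 lat -0.01 z -0.51 | op 59.8 clk 2.78
```

View pics/w2.png

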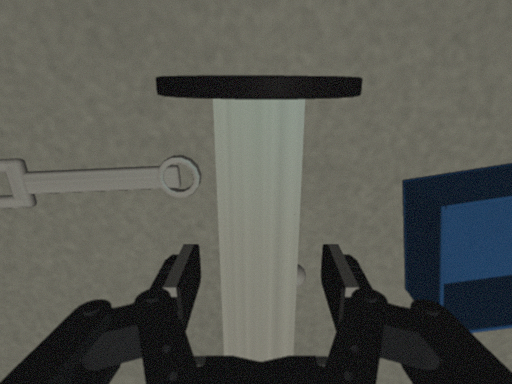

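The button is at (300,272), between the fingers and beside the right pad. The jaws are centred to about 0.6 mm. I'll trim that and close.

>>> servo_tool(rows=[[[-0.05, -0.02, 0], 0, 5], [[0, 0, 0], 0, 4.2], [[0, 0, 0], 0, 3.8], [[0, 0, 0], 0, 3.4], [[0, 0, 0], 0, 3.2]], squeeze=20)

```text
clock: 3.25
eef_pos: [567.3, -85.7, 100.2]
tcp_rot: [3.139, 0.001, 1.938]
contact_force: [3.4, 0.2, 2.9]
opening: 0.374
```

>>> servo_tool(rows=[[[0, 0, 0], 0, 2.9], [[0, 0, 0], 0, 2.8], [[0, 0, 0], 0, 2.8], [[0, 0, 0], 0, 2.8], [[0, 0, 0], 0, 2.8]])

```text
clock: 3.67
eef_pos: [566.6, -85.9, 100.1]
tcp_rot: [3.141, 0.001, 1.938]
contact_force: [0.6, -0.4, 8.7]
opening: 0.343
```

```bash
python3 look.py w3
```

```text
t along -2.55 lat -0.13 z 100.14 yaw 1.9377 | F along -0.63 lat 0.39 z 8.70 | op 29.2 clk 3.67
```

View pics/w3.png

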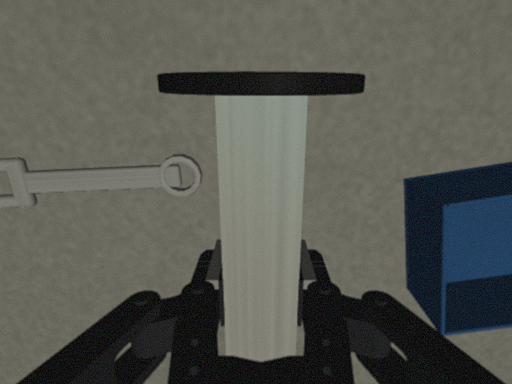

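Button pinched flush (opening 29 mm). Next, a slow outward pull.

>>> servo_tool(rows=[[[-0.018, 0.047, 0], 0, 2.8], [[-0.018, 0.047, 0], 0, 2.8], [[0, 0, 0], 0, 2.8]])

```text
clock: 3.97
eef_pos: [566.4, -85.6, 100.1]
tcp_rot: [3.141, 0.002, 1.938]
contact_force: [0.1, -3.5, 8.0]
opening: 0.347
```

```bash
python3 look.py
```

```text
t along -2.20 lat -0.15 z 100.14 yaw 1.9379 | F along -3.32 lat -1.17 z 7.99 | op 29.5 clk 3.97
```

>>> servo_tool(rows=[[[-0.018, 0.047, 0], 0, 2.8], [[-0.018, 0.047, 0], 0, 2.8], [[0, 0, 0], 0, 2.8]])

```text
clock: 4.22
eef_pos: [566.2, -84.8, 100.1]
tcp_rot: [3.141, 0.002, 1.938]
contact_force: [0.7, -4.1, 6.7]
opening: 0.351
```

```bash
python3 look.py
```

```text
t along -1.34 lat -0.14 z 100.13 yaw 1.9378 | F along -4.12 lat -0.81 z 6.66 | op 29.8 clk 4.22
```

>>> servo_tool(rows=[[[-0.018, 0.047, 0], 0, 2.8], [[0, 0, 0], 0, 2.8]])

```text
clock: 4.38
eef_pos: [566.0, -84.3, 100.1]
tcp_rot: [3.141, 0.002, 1.938]
contact_force: [0.8, -5.4, 7.4]
opening: 0.346
```

>>> servo_tool(rows=[[[-0.018, 0.047, 0], 0, 2.8], [[0, 0, 0], 0, 2.8]])

```text
clock: 4.55
eef_pos: [565.8, -83.9, 100.1]
tcp_rot: [3.141, 0.002, 1.938]
contact_force: [0.8, -5.5, 6.7]
opening: 0.345
```

>>> servo_tool(rows=[[[-0.018, 0.047, 0], 0, 2.8], [[0, 0, 0], 0, 2.8]])

```text
clock: 4.72
eef_pos: [565.6, -83.4, 100.1]
tcp_rot: [3.141, 0.002, 1.938]
contact_force: [0.7, -5.4, 6.6]
opening: 0.35
```

```bash
python3 look.py
```

```text
t along 0.13 lat -0.14 z 100.13 yaw 1.9379 | F along -5.26 lat -1.31 z 6.55 | op 29.8 clk 4.72
```

>>> servo_tool(rows=[[[-0.018, 0.047, 0], 0, 2.8], [[-0.018, 0.047, 0], 0, 2.8], [[0, 0, 0], 0, 2.8]])

```text
clock: 4.97
eef_pos: [565.3, -82.6, 100.1]
tcp_rot: [3.141, 0.002, 1.938]
contact_force: [1.4, -5.1, 6.2]
opening: 0.347
```

```bash
python3 look.py w4
python3 - <<'E'
import cv2,numpy as np
for n in("w3","w4"):
    g=cv2.imread(f"pics/{n}.png",0)[:,235:290].mean(1)
    d=np.diff(g[60:120]); print(n,d.min(),60+d.argmin(),d.max(),60+d.argmax(),g[90:100].round())
E
```

```text
t along 1.07 lat -0.14 z 100.15 yaw 1.9379 | F along -5.20 lat -0.55 z 6.16 | op 29.5 clk 4.97
w3 -38.2 71 56.72727272727272 95 [ 25.  24.  24.  20.  28.  79. 136. 143. 141. 140.]
w4 -46.472727272727276 71 53.05454545454546 95 [ 26.  27.  23.  22.  22.  61. 114. 140. 142. 141.]
```

The keeper stays fixed in the wrist view (row 95), so the sleeve is moving with the hand and the pads aren't slipping. I'll continue.

>>> servo_tool(rows=[[[-0.018, 0.047, 0], 0, 2.8], [[-0.018, 0.047, 0], 0, 2.8], [[-0.018, 0.047, 0], 0, 2.8]])

```text
clock: 5.27
eef_pos: [565.0, -81.7, 100.2]
tcp_rot: [3.14, 0.003, 1.938]
contact_force: [2.0, -9.4, 5.4]
opening: 0.351
```

>>> servo_tool(rows=[[[-0.018, 0.047, 0], 0, 2.8], [[-0.018, 0.047, 0], 0, 2.8], [[-0.018, 0.047, 0], 0, 2.8]])

```text
clock: 5.52
eef_pos: [564.4, -80.3, 100.2]
tcp_rot: [3.14, 0.003, 1.938]
contact_force: [1.3, -7.5, 6.3]
opening: 0.349
```

>>> servo_tool(rows=[[[-0.018, 0.047, 0], 0, 2.8], [[-0.018, 0.047, 0], 0, 2.8], [[-0.018, 0.047, 0], 0, 2.8]])

```text
clock: 5.77
eef_pos: [563.7, -78.4, 100.1]
tcp_rot: [3.141, 0.002, 1.938]
contact_force: [1.6, -5.4, 6.3]
opening: 0.344
```

>>> servo_tool(rows=[[[-0.018, 0.047, 0], 0, 2.8], [[-0.018, 0.047, 0], 0, 2.8], [[-0.018, 0.047, 0], 0, 2.8]])

```text
clock: 6.02
eef_pos: [563.1, -76.9, 100.2]
tcp_rot: [3.141, 0.002, 1.938]
contact_force: [1.4, -5.1, 7.0]
opening: 0.349
```

```bash
python3 look.py w5
python3 - <<'E'
import cv2,numpy as np
for n in("w3","w4","w5"):
    g=cv2.imread(f"pics/{n}.png",0)[:,235:290].mean(1)
    print(n,g[90:100].round())
E
```

```text
t along 7.12 lat -0.11 z 100.16 yaw 1.9379 | F along -5.26 lat -0.51 z 6.98 | op 29.7 clk 6.02
w3 [ 25.  24.  24.  20.  28.  79. 136. 143. 141. 140.]
w4 [ 26.  27.  23.  22.  22.  61. 114. 140. 142. 141.]
w5 [ 26.  26.  24.  23.  23.  61. 114. 140. 143. 141.]
```

The force peaked at 9.5 N and has fallen to the 5 N sliding level: the edge rode over the button and the sleeve is about 9.5 mm out. I can move faster up to about 42 mm.

>>> servo_tool(rows=[[[-0.036, 0.093, 0], 0, 2.8], [[-0.054, 0.14, 0], 0, 2.8], [[-0.054, 0.14, 0], 0, 2.8], [[-0.054, 0.14, 0], 0, 2.8], [[-0.054, 0.14, 0], 0, 2.8]])

```text
clock: 6.48
eef_pos: [560.6, -70.4, 100.1]
tcp_rot: [3.141, 0.002, 1.938]
contact_force: [0.6, -5.7, 7.0]
opening: 0.345
```

>>> servo_tool(rows=[[[-0.054, 0.14, 0], 0, 2.8], [[-0.054, 0.14, 0], 0, 2.8], [[-0.054, 0.14, 0], 0, 2.8], [[-0.054, 0.14, 0], 0, 2.8], [[-0.054, 0.14, 0], 0, 2.8]])

```text
clock: 6.9
eef_pos: [557.9, -63.3, 100.1]
tcp_rot: [3.14, 0.002, 1.938]
contact_force: [1.2, -5.6, 5.7]
opening: 0.348
```

>>> servo_tool(rows=[[[-0.054, 0.14, 0], 0, 2.8], [[-0.054, 0.14, 0], 0, 2.8], [[-0.054, 0.14, 0], 0, 2.8], [[-0.054, 0.14, 0], 0, 2.8], [[-0.054, 0.14, 0], 0, 2.8]])

```text
clock: 7.32
eef_pos: [555.3, -56.3, 100.1]
tcp_rot: [3.14, 0.002, 1.938]
contact_force: [0.9, -6.3, 6.8]
opening: 0.354
```

>>> servo_tool(rows=[[[-0.054, 0.14, 0], 0, 2.8], [[-0.054, 0.14, 0], 0, 2.8], [[-0.054, 0.14, 0], 0, 2.8], [[-0.054, 0.14, 0], 0, 2.8], [[0, 0, 0], 0, 2.8]])

```text
clock: 7.73
eef_pos: [552.9, -50.3, 100.1]
tcp_rot: [3.14, 0.001, 1.938]
contact_force: [0.6, -2.6, 8.6]
opening: 0.347
```

```bash
python3 look.py w6; python3 look.py s6 scene
python3 - <<'E'
import cv2,numpy as np
for n in("w5","w6"):
    g=cv2.imread(f"pics/{n}.png",0)[:,235:290].mean(1)
    print(n,g[90:100].round())
im=cv2.imread("pics/s6.png")[110:230,130:300]; cv2.imwrite("pics/s6z.png",cv2.resize(im,None,fx=4.5,fy=4.5,interpolation=2))
E
```

```text
t along 35.65 lat -0.08 z 100.13 yaw 1.9378 | F along -2.70 lat -0.34 z 8.59 | op 29.5 clk 7.73
t along 35.64 lat -0.07 z 100.13 yaw 1.9378 | F along -1.81 lat -0.17 z 7.86 | op 29.6 clk 7.78
w5 [ 26.  26.  24.  23.  23.  61. 114. 140. 143. 141.]
w6 [ 27.  25.  25.  22.  26.  73. 129. 143. 142. 140.]
```

View pics/s6z.png

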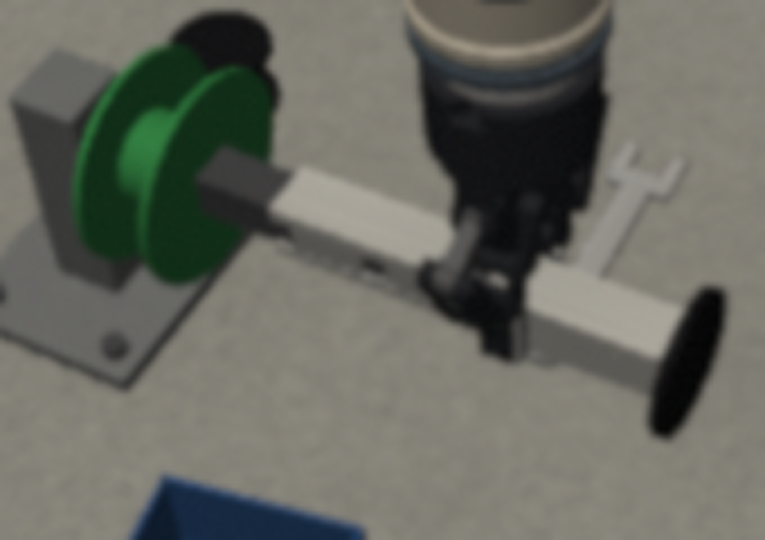

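Scene view: the sleeve is clearly out, and the dark second hole is now at about scene pixel (213,169), still inboard of the button. I'll estimate the remaining distance.

Run:
```python
from h import *
g=np.load("scene0.npy",allow_pickle=True).item(); c0=np.array([565.8,-83.5]); e=np.array([-.3585,.9335]); nr=np.array([.9335,.3585])
n=cv2.undistortPoints(np.array([(226.6,174.6),(197.6,163),(213.3,169.1)]).reshape(-1,1,2),K(g),np.array(g["D"],float)).reshape(-1,2)
M=np.linalg.inv(g["camera_from_world"]); d=np.c_[n,np.ones(3)]@M[:3,:3].T; o=M[:3,3]
for k,off in((0,18),(0,20),(1,15),(2,15)):
    p=o+d[k]*((off-(o[:2]-c0)@nr)/(d[k,:2]@nr)); print(off,(p[:2]-c0)@e,p[2])
```

```text
18 0.585551004431079 114.19089338258027
20 1.9140515633008734 116.98649023033374
15 -70.9829484741775 111.16466438272096
15 -32.84004884283209 111.11991614498686
```

>>> servo_tool(rows=[[[-0.036, 0.093, 0], 0, 2.8], [[-0.036, 0.093, 0], 0, 2.8], [[-0.036, 0.093, 0], 0, 2.8], [[-0.036, 0.093, 0], 0, 2.8]])

```text
clock: 8.17
eef_pos: [551.7, -46.9, 100.1]
tcp_rot: [3.14, 0.002, 1.938]
contact_force: [2.7, -5.2, 6.5]
opening: 0.349
```

>>> servo_tool(rows=[[[-0.036, 0.093, 0], 0, 2.8], [[-0.036, 0.093, 0], 0, 2.8], [[-0.036, 0.093, 0], 0, 2.8]])

```text
clock: 8.42
eef_pos: [550.6, -44.2, 100.1]
tcp_rot: [3.14, 0.002, 1.938]
contact_force: [1.6, -5.4, 6.7]
opening: 0.348
```

>>> servo_tool(rows=[[[-0.036, 0.093, 0], 0, 2.8], [[-0.036, 0.093, 0], 0, 2.8], [[-0.036, 0.093, 0], 0, 2.8]])

```text
clock: 8.67
eef_pos: [549.6, -41.4, 100.1]
tcp_rot: [3.14, 0.002, 1.938]
contact_force: [2.4, -6.1, 6.4]
opening: 0.35
```

>>> servo_tool(rows=[[[-0.036, 0.093, 0], 0, 2.8], [[-0.036, 0.093, 0], 0, 2.8], [[-0.036, 0.093, 0], 0, 2.8]])

```text
clock: 8.92
eef_pos: [548.5, -38.6, 100.1]
tcp_rot: [3.14, 0.002, 1.938]
contact_force: [1.1, -4.8, 5.8]
opening: 0.349
```

>>> servo_tool(rows=[[[-0.036, 0.093, 0], 0, 2.8], [[-0.036, 0.093, 0], 0, 2.8], [[-0.036, 0.093, 0], 0, 2.8]])

```text
clock: 9.17
eef_pos: [547.4, -35.8, 100.2]
tcp_rot: [3.14, 0.002, 1.938]
contact_force: [2.1, -5.0, 6.6]
opening: 0.348
```

>>> servo_tool(rows=[[[-0.036, 0.093, 0], 0, 2.8], [[-0.036, 0.093, 0], 0, 2.8], [[-0.036, 0.093, 0], 0, 2.8]])

```text
clock: 9.42
eef_pos: [546.4, -33.0, 100.1]
tcp_rot: [3.14, 0.002, 1.938]
contact_force: [1.3, -4.8, 7.0]
opening: 0.349
```

>>> servo_tool(rows=[[[-0.036, 0.093, 0], 0, 2.8], [[-0.036, 0.093, 0], 0, 2.8], [[-0.036, 0.093, 0], 0, 2.8]])

```text
clock: 9.67
eef_pos: [545.3, -30.2, 100.1]
tcp_rot: [3.14, 0.002, 1.938]
contact_force: [2.4, -4.9, 7.1]
opening: 0.352
```

```bash
python3 look.py w7; python3 look.py s7 scene
python3 - <<'E'
import cv2,numpy as np
for n in("w6","w7"):
    g=cv2.imread(f"pics/{n}.png",0)[:,235:290].mean(1)
    print(n,g[90:100].round())
im=cv2.imread("pics/s7.png")[110:230,130:300]; cv2.imwrite("pics/s7z.png",cv2.resize(im,None,fx=4.5,fy=4.5,interpolation=2))
E
```

```text
t along 57.15 lat -0.03 z 100.12 yaw 1.9380 | F along -5.39 lat 0.46 z 7.10 | op 29.9 clk 9.67
t along 57.43 lat -0.03 z 100.14 yaw 1.9378 | F along -2.19 lat 0.36 z 7.07 | op 29.4 clk 9.72
w6 [ 27.  25.  25.  22.  26.  73. 129. 143. 142. 140.]
w7 [ 25.  25.  25.  21.  24.  62. 114. 139. 142. 141.]
```

View pics/s7z.png

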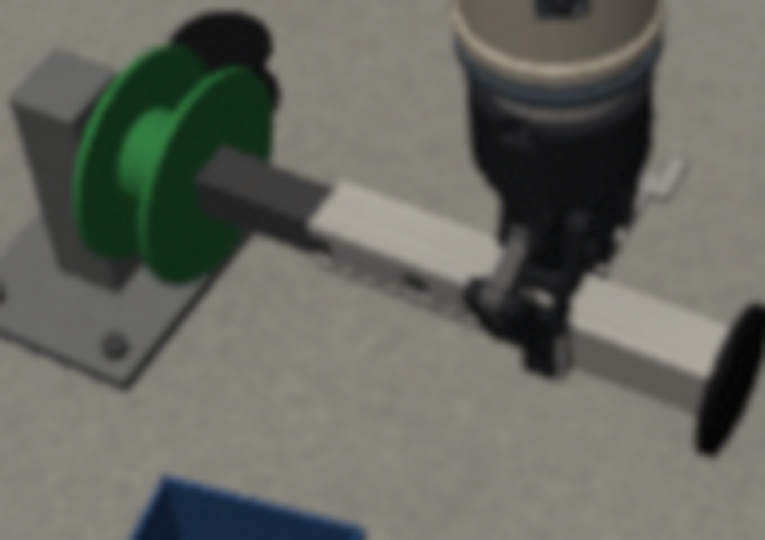

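The hole is now at scene (223,173), about 11 mm short of the button. I'll creep from here.

>>> servo_tool(rows=[[[-0.018, 0.047, 0], 0, 2.8], [[-0.018, 0.047, 0], 0, 2.8], [[-0.018, 0.047, 0], 0, 2.8]])

```text
clock: 10.02
eef_pos: [544.8, -28.7, 100.1]
tcp_rot: [3.14, 0.002, 1.938]
contact_force: [2.0, -4.9, 7.0]
opening: 0.348
```

>>> servo_tool(rows=[[[-0.018, 0.047, 0], 0, 2.8], [[-0.018, 0.047, 0], 0, 2.8], [[-0.018, 0.047, 0], 0, 2.8]])

```text
clock: 10.27
eef_pos: [544.2, -27.3, 100.1]
tcp_rot: [3.14, 0.002, 1.938]
contact_force: [1.3, -6.0, 7.1]
opening: 0.347
```

>>> servo_tool(rows=[[[-0.018, 0.047, 0], 0, 2.8], [[-0.018, 0.047, 0], 0, 2.8], [[-0.018, 0.047, 0], 0, 2.8]])

```text
clock: 10.52
eef_pos: [543.7, -25.9, 100.1]
tcp_rot: [3.14, 0.002, 1.938]
contact_force: [1.7, -4.7, 5.8]
opening: 0.35
```

>>> servo_tool(rows=[[[-0.018, 0.047, 0], 0, 2.8], [[-0.018, 0.047, 0], 0, 2.8], [[-0.018, 0.047, 0], 0, 2.8]])

```text
clock: 10.77
eef_pos: [543.1, -24.4, 100.1]
tcp_rot: [3.14, 0.002, 1.938]
contact_force: [1.5, -4.3, 6.4]
opening: 0.35
```

```bash
python3 look.py s8 scene
python3 - <<'E'
import cv2,numpy as np
im=cv2.imread("pics/s8.png")[110:230,130:300]; cv2.imwrite("pics/s8z.png",cv2.resize(im,None,fx=4.5,fy=4.5,interpolation=2))
E
```

```text
t along 63.35 lat -0.04 z 100.12 yaw 1.9379 | F along -4.58 lat -0.17 z 6.45 | op 29.7 clk 10.77
```

View pics/s8z.png

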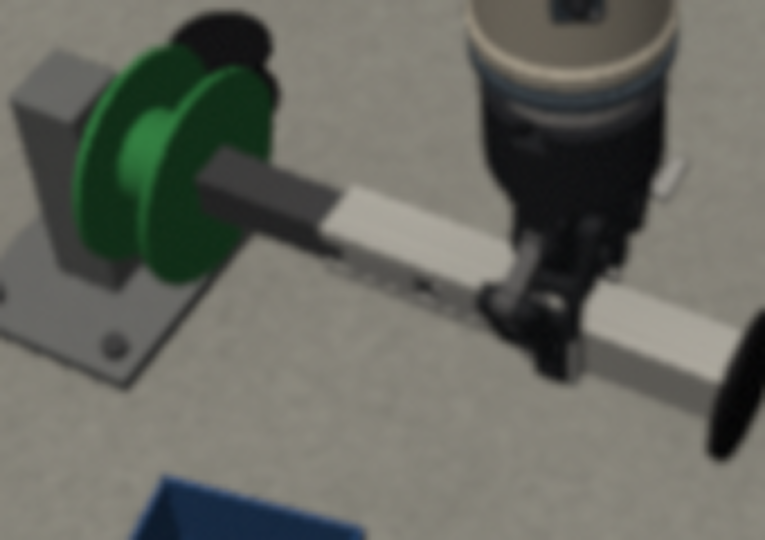

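The dark hole at (425,285) in the zoom is shrinking as the button enters it. I'll use 2-row steps.

>>> servo_tool(rows=[[[-0.018, 0.047, 0], 0, 2.8], [[-0.018, 0.047, 0], 0, 2.8]])

```text
clock: 10.98
eef_pos: [542.7, -23.3, 100.1]
tcp_rot: [3.14, 0.001, 1.938]
contact_force: [1.3, -2.3, 7.6]
opening: 0.35
```

>>> servo_tool(rows=[[[-0.018, 0.047, 0], 0, 2.8], [[-0.018, 0.047, 0], 0, 2.8]])

```text
clock: 11.15
eef_pos: [542.2, -22.1, 100.1]
tcp_rot: [3.14, 0.001, 1.938]
contact_force: [0.9, -2.2, 7.5]
opening: 0.349
```

```bash
python3 look.py s9 scene
python3 - <<'E'
import cv2,numpy as np
im=cv2.imread("pics/s9.png")[150:195,195:255]; cv2.imwrite("pics/s9z.png",cv2.resize(im,None,fx=10,fy=10,interpolation=2))
E
```

```text
t along 65.82 lat -0.04 z 100.10 yaw 1.9377 | F along -2.37 lat 0.04 z 7.49 | op 29.6 clk 11.15
```

View pics/s9z.png

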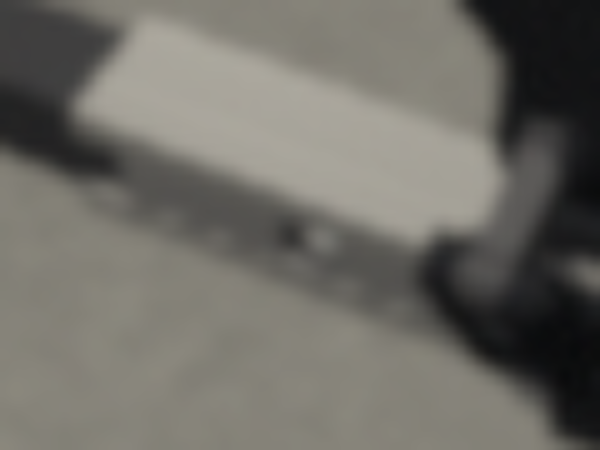

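The force fell to 2.3 N and the bright button is showing in the hole at (320,240) in the zoom, still at the hole's outboard side. I'll go in single steps.

>>> servo_tool(rows=[[[-0.018, 0.047, 0], 0, 2.8], [[0, 0, 0], 0, 2.8]])

```text
clock: 11.37
eef_pos: [541.8, -21.1, 100.1]
tcp_rot: [3.14, 0.0, 1.937]
contact_force: [-0.3, 3.7, 9.6]
opening: 0.355
```

>>> servo_tool(rows=[[[-0.018, 0.047, 0], 0, 2.8], [[0, 0, 0], 0, 2.8]])

```text
clock: 11.53
eef_pos: [541.6, -20.6, 100.1]
tcp_rot: [3.141, 0.0, 1.938]
contact_force: [0.4, 3.3, 9.1]
opening: 0.347
```

```bash
python3 look.py s10 scene
python3 - <<'E'
import cv2,numpy as np
im=cv2.imread("pics/s10.png")[150:195,195:255]; cv2.imwrite("pics/s10z.png",cv2.resize(im,None,fx=10,fy=10,interpolation=2))
E
```

```text
t along 67.40 lat -0.05 z 100.10 yaw 1.9376 | F along 2.94 lat 1.60 z 9.13 | op 29.5 clk 11.53
```

View pics/s10z.png

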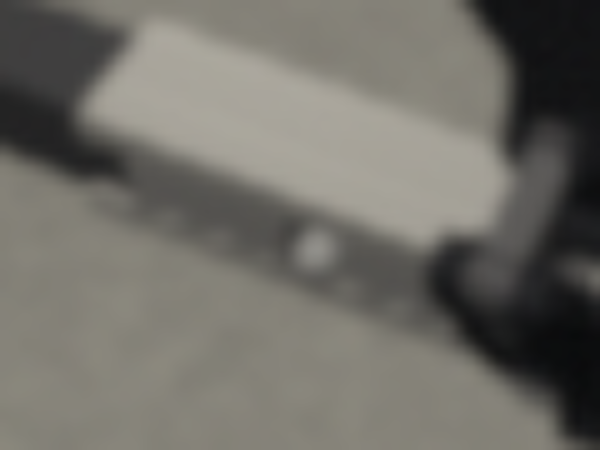

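The force flipped to +3.3 N, which is the click. The button fills the hole at scene (226.5,174.5), exactly where it stood at the start. Time to release and retreat upward.

>>> servo_tool(rows=[[[0, 0, 0], 0, 3.6], [[0, 0, 0], 0, 4.5], [[0, 0, 0], 0, 6], [[0, 0, 0], 0, 6], [[0, 0, 0], 0, 6]])

```text
clock: 12.0
eef_pos: [540.8, -20.8, 99.1]
tcp_rot: [-3.141, -0.0, 1.938]
contact_force: [0.3, -0.4, 0.0]
opening: 0.704
```

>>> servo_tool(rows=[[[0, 0, 0.5], 0, 6], [[0, 0, 1.5], 0, 6], [[0, 0, 2.5], 0, 6], [[0, 0, 3], 0, 6], [[0, 0, 3], 0, 6]])

```text
clock: 12.42
eef_pos: [540.5, -20.7, 205.3]
tcp_rot: [-3.14, -0.001, 1.938]
contact_force: [0.5, -0.0, -0.3]
opening: 0.704
```

>>> servo_tool(rows=[[[0, 0, 3], 0, 6], [[0, 0, 3], 0, 6], [[0, 0, 0], 0, 6], [[0, 0, 0], 0, 6]])

```text
clock: 12.75
eef_pos: [542.0, -20.8, 266.4]
tcp_rot: [3.138, 0.002, 1.938]
contact_force: [0.4, -0.9, -1.6]
opening: 0.704
```

```bash
python3 look.py s11 scene; python3 look.py w11; python3 look.py t11 top
python3 - <<'E'
import cv2,numpy as np
im=cv2.imread("pics/s11.png")[120:220,130:290]; w=cv2.imread("pics/w11.png")
cv2.imwrite("pics/f.png",np.vstack([cv2.resize(im,(480,300),interpolation=2),cv2.resize(w,(480,300))]))
d=cv2.absdiff(cv2.imread("pics/t11.png"),cv2.imread("pics/top0.png")).max(2)>40
for n,(x0,x1,y0,y1) in dict(bin=(220,295,60,140),tin=(150,195,118,165),bob=(370,410,183,215),span=(268,312,212,270)).items(): print(n,d[y0:y1,x0:x1].sum())
E
```

```text
t along 67.07 lat 0.28 z 266.38 yaw 1.9378 | F along -0.93 lat 0.04 z -1.64 | op 59.9 clk 12.75
t along 67.46 lat -0.61 z 264.70 yaw 1.9378 | F along 0.19 lat -0.43 z -0.38 | op 59.9 clk 12.80
t along 67.69 lat -1.14 z 263.69 yaw 1.9378 | F along 0.36 lat -0.39 z -0.18 | op 60.1 clk 12.85
bin 4071
tin 1448
bob 432
span 517
```

View pics/f.png

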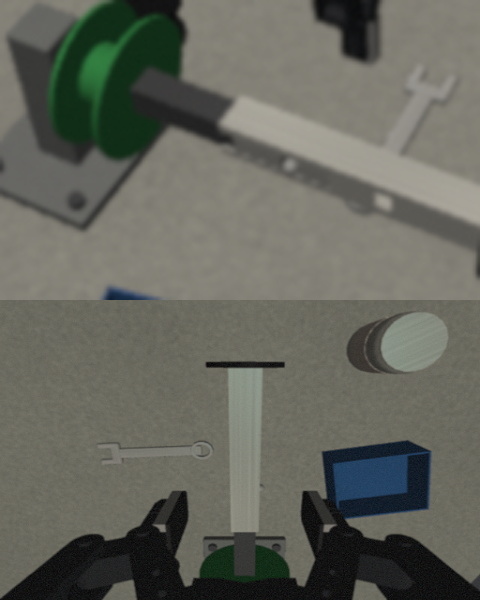

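The button shows proud of the sleeve in the wrist view (near (262,485) of the lower half), and the first hole is empty further out. The top-view difference counts mean nothing because the arm covers that view. One numeric check of the button and bystanders before handing in.

Run:
```python
from h import *
from scipy.spatial.transform import Rotation as R
s=r.sense(); f=eyes.grab_frame("wrist"); H=np.array(f["hand_eye"]); save(f,"w12")
T=np.eye(4); T[:3,:3]=R.from_euler("xyz",s["tcp_rot"]).as_matrix(); T[:3,3]=s["eef_pos"]; M=T@H
cv2.imwrite("pics/w12z.png",cv2.resize(cv2.imread("pics/w12.png")[150:240,220:320],None,fx=6,fy=6,interpolation=2))
g=eyes.grab_frame("scene"); a=np.load("scene0.npy",allow_pickle=True).item()["frame"]; b=g["frame"]
for n,lo,hi in(("bin",(100,120,40),(130,255,255)),):
    for im in(a,b):
        m=cv2.inRange(cv2.cvtColor(im[200:300,130:230],cv2.COLOR_RGB2HSV),lo,hi); print(n,cv2.moments(m,True)["m10"]/m.astype(bool).sum(),cv2.moments(m,True)["m01"]/m.astype(bool).sum())
d=cv2.absdiff(a,b).max(2)>40; print("tin",d[250:310,248:300].sum(),"bobbin",d[108:125,163:192].sum(),"spanner",d[140:165,262:285].sum())
np.save("M.npy",M); np.save("w12.npy",f,allow_pickle=True)
```

```text
bin 47.74619134673979 51.925045703839125
bin 47.74366798901434 51.91547146780592
tin 0 bobbin 0 spanner 0
```

View pics/w12z.png

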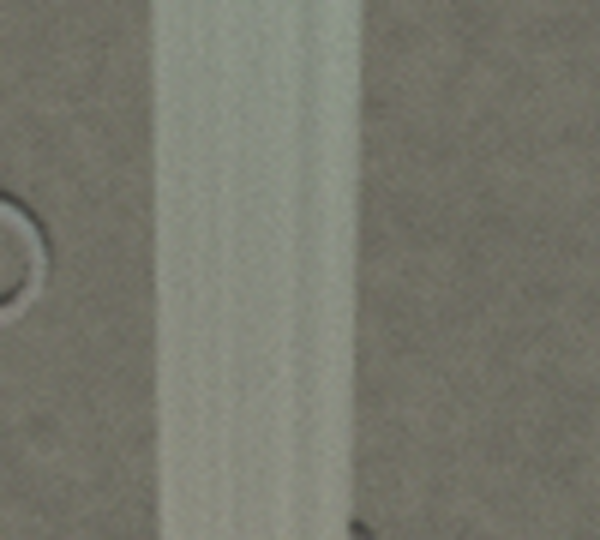

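Run:
```python
import cv2
cv2.imwrite("pics/w12y.png",cv2.resize(cv2.imread("pics/w12.png")[215:265,250:310],None,fx=10,fy=10,interpolation=2))
```

```text
(no output)
```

View pics/w12y.png

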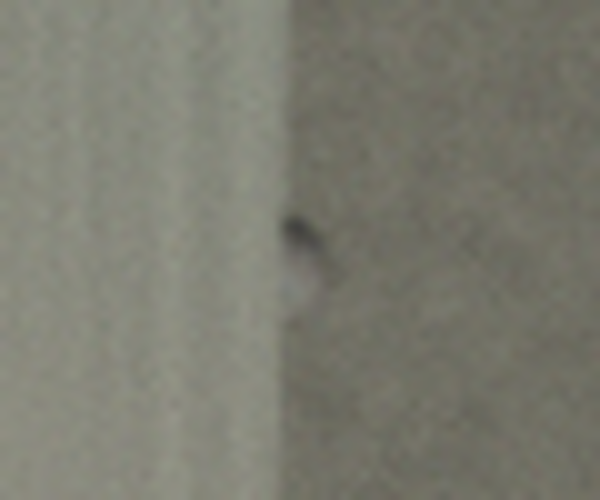

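Run:
```python
from h import *
f=np.load("w12.npy",allow_pickle=True).item(); M=np.load("M.npy"); c0=np.array([565.8,-83.5]); e=np.array([-.3585,.9335]); nr=np.array([.9335,.3585])
def c(uv,z):
    n=cv2.undistortPoints(np.array(uv,float).reshape(1,1,2),K(f),np.array(f["D"],float)).ravel(); d=M[:3,:3]@np.r_[n,1]; p=M[:3,3]+d*((z-M[2,3])/d[2]); return (p[:2]-c0)@e,(p[:2]-c0)@nr
print("tip",c((283,241.5),110),"edges",c((278.2,241.5),125),c((245.8,225),125), c((247,241.5),125))
```

```text
tip (np.float64(0.02141608614240694), np.float64(20.699063257999978)) edges (np.float64(7.957204803441544), np.float64(14.945689291844063)) (np.float64(25.16879630331759), np.float64(-15.70588806973242)) (np.float64(7.917099788212021), np.float64(-14.805845943182144))
```

The tip measures 20.7 mm from the axis, against 21 when fully out, so I'll hand in.

```bash
python3 -c "
from rig import r; print(r.sense()['clock']); print(r.sign_off())"
```

```text
13.0
the job is handed in; nothing more can be done
None
```

The sleeve is locked at the next hole, about 70 mm out, with the button standing out again. I handed the job in at 13.0 s; no verdict is reported.

I pinched the button flush at 20 N and pulled the sleeve out slowly. The hole's edge rode over the button at about 9.5 N measured at the wrist. I slid on at about 5 N, creeping the last stretch until the pull flipped from −2 to +3 N at the click. I then stopped, let go and lifted clear.

Last checks:
- **Button:** its tip measures 20.7 mm from the arm's axis, against 21 mm when fully out. It sits at the same spot along the arm as at the start, and the hole around it looks filled.
- **Robot:** about 165 mm above the working height, with wrist force near 0.
- **Bystanders:** bin, tin, spanner and bobbin are unchanged in the scene camera.

**Checks that fell short:**
- The top-view comparison of the bystanders was useless, because the arm covers that view.
- The scene camera placed the button about 1–2 mm off along the arm and about 4–7 mm too high. I went by the wrist camera and the felt force instead.
- The 12 N limit applies between sleeve and button, which I couldn't measure directly. The highest pull I read was about 9.5 N, and readings only come at the end of each move call.

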